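Touch the pen tester to the clock's round battery contact

TASK

The clock lies on its face with its clear cover down or partly raised: swing the cover up by its handle until it stands upright, and let go of it. Then take the pen tester from its stand and hold its tip on the middle of the round battery contact (not the square one), with the pen square to the contact's sloping face, pressing gently so that the sprung contact goes in about half way. Finish while still holding the tester there, with nothing else touching it; do not knock the other things on the bench or press the square contact.

Things in the scene. Friction and masses are not known exactly. Their poses are not given: they have to be found in the camera images.
- case: wooden clock case lying on its face, open side up: 150 mm (its x) by 200 mm (its y) by 64 mm tall, walls 8 mm, fixed to the bench. Origin: centre of its underside on the bench; x points from the handle side to the hinge side (roughly away from the robot), y along the hinge, z up. Inside are brass wheels (fixed) and two battery contacts.
- cover (a joint): the case's clear cover, a 4 mm panel in a thin aluminium frame, 150 by 196 mm, hinged along the case's far top edge. Angle in rad: 0 = shut (level), 1.57 = standing straight up, stop at 1.9. The hinge is stiff (about 0.4 N m): the cover stays where it is left. It starts shut or partly open.
- cover_grip (a point): centre of the cover's handle: an aluminium round bar, 16 mm thick, 30 mm long along the case's y, on a tongue 14 mm wide beyond the cover's free edge; the panel's edge is 36 mm from this point, the hinge line 186 mm. Fingers can pinch the bar's two ends; the bar can pivot between them as the cover swings up.
- cover_hinge (a point): middle of the cover's hinge line, 68 mm above the bench; the hinge axis is the case's y axis. The cover swings up and away from the robot.
- round_contact (a joint): how far the round battery contact is pushed in, in m: 0 = out, 0.010 = bottomed. It is sprung: 0.5 N to start, about 2.5 N half way (5 mm), 4.5 N at the bottom.
- round_face (a point): centre of the outer face of the round battery contact in the case: a steel disc, 22 mm diameter, out of a round black collar (30 mm). z axis = the face's outward normal, sloping 0.35 rad (20 deg) from vertical, its top leaning to the case's handle side (-x of the case); it is pushed in along -z and the point moves with it. About 50 mm above the bench. Left or right of the square one.
- square_contact (a joint): how far the square battery contact, next to the round one, is pushed in, in m: 0 = out. Same spring. Not to be pressed.
- square_face (a point): centre of the outer face of the square contact, a 22 mm steel square, same slope and height as the round one.
- tester: cordless pen tester, 150 mm long, about 0.08 kg, point down in its stand. Origin at the tip's end, z along the pen to its top. From the tip: a round rod, at most 10 mm thick, for 60 mm, then a square grey barrel 18 by 18 mm (sides along its x and y) from 60 to 150 mm. The barrel's shoulder rests on the stand's top; lift straight up over 60 mm to free it.
- tester_tip (a point): the tester's rounded metal tip (8 mm diameter): same point as the tester's origin.
- stand: square aluminium block, 70 by 70 mm, 65 mm tall, fixed, with a 13 mm hole down its middle that holds the tester. Origin: centre of its underside.
- loupe: a watchmaker's black eye loupe standing on the bench, 36 mm wide, 34 mm tall; a bystander. Origin at its underside (middle).
- bezel: a steel watch bezel ring lying flat, 44 mm across, 9 mm tall; a bystander. Origin at its underside (middle).
- screwdriver: a small screwdriver lying on the bench, 130 mm long; a bystander. Origin at its underside.
- parts_jar: a closed jar, 50 mm wide, 45 mm tall; a bystander. Origin at its underside (middle).
- watch: a steel wristwatch laid out flat, about 140 mm long, 10 mm tall; a bystander. Origin at its underside (middle).
- movement_holder: a dark steel disc, 50 mm wide, 18 mm tall; a bystander. Origin at its underside (middle).

How it is judged:
By the outcome, as a careful person would: the job done as asked, in the order asked, and still so for the second after the job is handed in, while the arm keeps its last pose, push and grip.
It also fails if it takes over 58 s, if anything falls off the work surface, if the arm or the gripper's body presses on something with over 40 N, if the wrist force passes 120 N, or if a joint passes its speed limit or range.

ROBOT

A 7-joint arm with a two-finger parallel gripper is mounted at the origin on the work surface. World frame = base frame: x ahead of the robot, y to its left, z up, the work surface at z = 0. Lengths are in mm, angles in rad, forces in N, time in s.
With the tool pointing down it reaches from about 400 to 875 mm from the base axis. Payload 4.4 kg.
Tool frame: the origin (TCP) lies midway between the tips of the shut fingers; the grasp point (between the pads) lies 19 mm behind it (ctrl.grip_point_offset is the distance from the TCP to the grasp point, in mm); z points along the fingers, y is the line along which they close (so a half turn about z gives the same grasp; the last joint's range is limited). The gripper opens to 85 mm and grips with 20 to 120 N. Pads are 22 mm wide; open, the fingers measure 114 mm over their backs; the gripper's body (76 mm by 85 mm) begins 54 mm behind the grasp point. The pads swing forward as they close: fully open they stand 13 mm farther back than shut.
Start: joints at [-1.396, 0.628, 0.038, 1.517, -0.027, 0.996, -0.02], TCP at [154.986, 631.266, 231.313] pointing down, gripper open.
Joint ranges: [-3.06, 3.06], [-0.37, 2.12], [-1.25, 1.32], [0.18, 2.47], [-1.1, 4.24], [0.23, 1.98], [-2.94, 2.94]. Speed limits (rad/s): [2.57, 2.57, 3.14, 3.14, 3.14, 3.14, 3.14].

INTERFACE

Orientations are given as [roll, pitch, yaw] about the fixed x, y, z axes, in that order (R = Rz(yaw) Ry(pitch) Rx(roll)).
In Python, from cell import ctrl gives the robot as it stands.
- The arm moves only by the shell command python3 nudge.py 'ROWS'. ROWS is a JSON list that holds a single list of rows (three levels of brackets), with 1 to 12 rows, each of 7 numbers: dx, dy, dz in units of 25 mm, then a rotation vector rx, ry, rz in units of 0.1 rad, then the finger opening in mm; each row shifts and turns the commanded pose from where the row before left it, along the tool's axes as they then stand; what a row does not reach is not made up. A row lasts 1/10 s, in which the tool goes at most 50 mm and 0.15 rad, less where a joint would pass 70% of its speed; a pose out of reach is approached as far as the arm can. The fingers move at their own pace and stop on an object; the grip force is fixed at half the most. Time passes only in rows, so rows that do not move let the fingers close. It prints the time, the measured TCP pose, the force, the opening and the grip force at its end. Input that does not fit is refused with a message, and nothing moves.
- ctrl.read_state(): the state, without advancing time (a new reading comes with each control period).
- ctrl.get_image(name): name is "scene" or "top" or "wrist"; returns the picture (400x640x3 uint8, blue, green, red); there is no depth.
- ctrl.calibration(name): a dict with "fx", "fy", "cx", "cy" (pixels), "rvec" (rotation vector, rad) and "tvec" (3), from world to camera coordinates, as OpenCV has them; the wrist camera has in their place "hand_eye" (4x4, takes a point from camera to tool coordinates, whose origin is the TCP and whose axes are the flange's). Camera axes: x right, y down, z forward; pixel columns grow to the right and rows downward; lengths in mm; the calibration is good to about 2 mm. The wrist camera is an equidistant fisheye: a pixel r from the principal point sees the ray r / f radians off the axis. A picture is of the moment at which its call begins: read the wrist's pose just before it. calibration takes no time and is no camera call.
- ctrl.finish_job(): hands the job in; it is judged then, once.
The state is a dict: "clock": time; "qpos": joint angles; "qd": joint speeds; "tau": joint torques, N m; "eef_pos": TCP position; "tool_rot": TCP orientation; "force": force on the tool from outside, world axes, zero at the start; "torque": the same for the moment, N m; "width": finger opening in mm; "gripper_force": force on a finger pad.
Only numpy, scipy, OpenCV 4.12 (cv2) and the standard library are available. Lean on these libraries where they do the work, as an engineer would, in place of code of your own. Each camera call takes 0.05 s, during which the arm holds its last target. There are 200 camera calls.

## Working session

There is one attempt and no reset: what is moved stays moved. The work goes in short steps, Python scripts to look and compute and a shell command to move; the robot and the scene stay as the last step left them, time stands still between calls to the robot, and variables do not carry over. Pictures are saved under pics/ and viewed, at most 10 in all, crops included, and the job is handed in when it is done.

```bash
ls; mkdir -p pics; python3 - <<'E'
from cell import ctrl
import cv2,numpy as np
for n in ("scene","top"):
    cv2.imwrite(f"pics/{n}0.png",ctrl.get_image(n))
    print(n,ctrl.calibration(n))
s=ctrl.read_state();print(s)
cv2.imwrite("pics/wrist0.png",ctrl.get_image("wrist"));print(ctrl.calibration("wrist"),ctrl.grip_point_offset)
E
```

```text
cell.py
nudge.py
pics
scene {'fx': 402.7932219329625, 'fy': 402.7932219329625, 'cx': 321.21628155790535, 'cy': 202.68603842622247, 'rvec': array([ 1.8786888 ,  1.47295775, -0.70238237]), 'tvec': array([-117.62538171, -342.32154267, 1469.61042361])}
top {'fx': 490.9430452876615, 'fy': 490.9430452876615, 'cx': 325.27636936867606, 'cy': 199.72043424783678, 'rvec': array([ 2.18441367, -2.19125154,  0.11855591]), 'tvec': array([ -30.58764615,  610.0240452 , 1453.86382568])}
{'clock': 0.1, 'qpos': array([-1.39579694,  0.6292811 ,  0.03842473,  1.51825388, -0.02702072,
        0.99629471, -0.01998918]), 'qd': array([-0.00123121, -0.00222759, -0.00114557, -0.00156437,  0.00181507,
       -0.0005315 , -0.00104811]), 'tau': array([ 3.86770829e-03, -5.64535797e+01,  1.23124592e+00, -1.93974835e+01,
        1.14548922e-02,  5.35326704e-03,  1.56644796e-05]), 'eef_pos': array([154.83204381, 630.71957098, 230.4673874 ]), 'tool_rot': array([-3.13987254e+00, -1.06598108e-05,  2.90080932e+00]), 'force': array([-0.65678586,  0.46975003, -0.3554303 ]), 'torque': array([-0.00503188, -0.03448095,  0.00250344]), 'gripper_force': 0.0, 'width': 85.12513613636004}
{'fx': 309.70691628693146, 'fy': 309.70691628693146, 'cx': 319.28407992178484, 'cy': 197.4889438020382, 'hand_eye': array([[-2.28853575e-04, -9.64189792e-01, -2.65213108e-01,
         6.65207750e+01],
       [ 9.99999973e-01, -2.29492272e-04, -2.85787662e-05,
        -1.62134650e-01],
       [-3.33090040e-05, -2.65213108e-01,  9.64189819e-01,
        -1.44263767e+02],
       [ 0.00000000e+00,  0.00000000e+00,  0.00000000e+00,
         1.00000000e+00]])} 18.700000000000003
```

View pics/scene0.png

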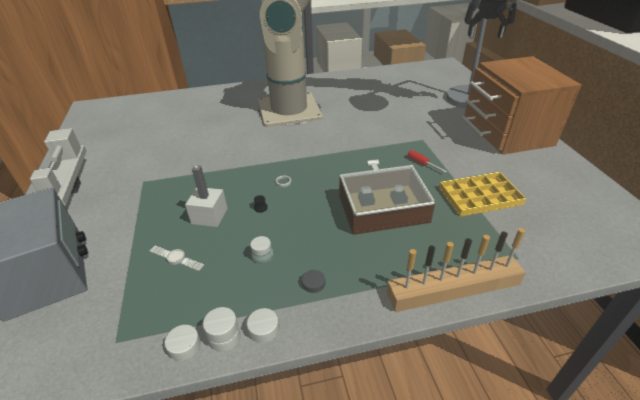

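View pics/top0.png

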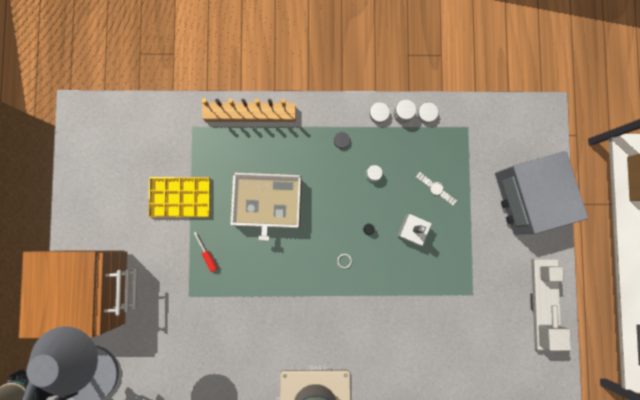

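The scene view has the case at about (385,198) with its handle at (374,164), and the tester in its stand at (205,200). The top view has the case at (266,200), handle (264,237) and stand (416,230). I'll enlarge both areas.

```bash
python3 - <<'E'
import cv2,numpy as np
s=cv2.imread("pics/scene0.png");t=cv2.imread("pics/top0.png")
f=lambda im,x,y,w,h:cv2.resize(im[y:y+h,x:x+w],(400,300),interpolation=cv2.INTER_CUBIC)
a=np.hstack([f(s,333,150,108,81),f(t,216,165,108,81)])
b=np.hstack([f(s,170,155,80,60),f(t,385,200,80,60)])
cv2.imwrite("pics/crop0.png",np.vstack([a,b]))
E
```

```text
(no output)
```

View pics/crop0.png

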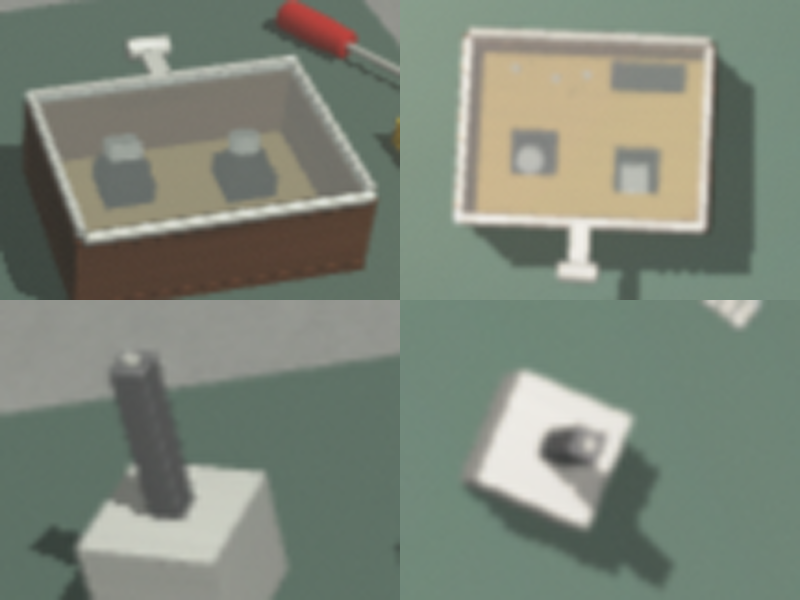

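The cover looks shut, or nearly so. The round disc is on the +y side at crop (530,158) top / (243,143) scene, and the handle bar is at (577,271) / (150,45). I'll triangulate these points.

```bash
cat > h.py <<'E'
import cv2,numpy as np
from cell import ctrl
from scipy.spatial.transform import Rotation as R
def ray(n,p):
    c=ctrl.calibration(n);M=R.from_rotvec(c["rvec"]).as_matrix()
    d=M.T@np.array([(p[0]-c["cx"])/c["fx"],(p[1]-c["cy"])/c["fy"],1]);return -M.T@c["tvec"],d/np.linalg.norm(d)
def pose(s):
    return np.array(s["eef_pos"]),R.from_euler("xyz",s["tool_rot"]).as_matrix()
def wray(s,p):
    c=ctrl.calibration("wrist");H=c["hand_eye"];t,M=pose(s)
    u=np.array([p[0]-c["cx"],p[1]-c["cy"]])/c["fx"];r=np.linalg.norm(u)+1e-12
    d=np.append(u/r*np.sin(r),np.cos(r));return t+M@H[:3,3],M@H[:3,:3]@d
def wproj(s,X):
    c=ctrl.calibration("wrist");H=c["hand_eye"];t,M=pose(s)
    v=H[:3,:3].T@(M.T@(np.array(X)-t)-H[:3,3]);a=np.arctan2(np.hypot(v[0],v[1]),v[2]);k=a/np.hypot(v[0],v[1])*c["fx"]
    return np.array([c["cx"]+k*v[0],c["cy"]+k*v[1]])
def tri(rays):
    A=sum(np.eye(3)-np.outer(d,d) for _,d in rays);b=sum((np.eye(3)-np.outer(d,d))@o for o,d in rays)
    X=np.linalg.solve(A,b);return X,max(np.linalg.norm((np.eye(3)-np.outer(d,d))@(X-o)) for o,d in rays)
def onz(r,z): o,d=r;return o+d*(z-o[2])/d[2]
E
python3 - <<'E'
from h import *
np.set_printoptions(precision=1,suppress=True)
k=108/400;S=lambda x,y:(x*k+333,y*k+150);T=lambda x,y:(x*k+216,y*k+165)
S2=lambda x,y:(x/5+170,(y-300)/5+155);T2=lambda x,y:((x-400)/5+385,(y-300)/5+200)
for n,a,b in [("bar",S(150,45),T(177,271)),("hinge+",S(375,193),T(70,32)),("hinge-",S(82,238),T(310,40)),("free+",S(297,62),T(57,218)),("free-",S(28,95),T(306,228)),
 ("round",S(243,143),T(130,158)),("square",S(123,150),T(235,178)),("pentop",S2(135,358),T2(590,445)),
 ("st+x",S2(215,560),T2(522,372)),("st-y",S2(80,547),T2(632,415)),("st-x",S2(130,468),T2(590,527)),("st+y",S2(265,470),T2(482,480))]:
    print(n,*tri([ray("scene",a),ray("top",b)]))
E
```

```text
bar [495.1 148.7  70.8] 1.565571483105878
hinge+ [684.5 235.   67.8] 1.9186996798337135
hinge- [677.4  43.7  66.7] 0.2728390938854621
free+ [537.4 244.   67.1] 2.2769544726284128
free- [528.4  48.   69.2] 1.6814295175354836
round [585.6 188.8  41.8] 0.469568565637509
square [569.6 105.7  40.2] 1.424883377770093
pentop [ 517.4 -296.4  154.2] 1.9694536245125918
st+x [ 562.9 -277.9   63.4] 1.274059363073959
st-y [ 537.2 -341.8   64.2] 1.6921678045399915
st-x [ 471.8 -318.4   57.7] 0.39009840556343184
st+y [ 499.6 -252.    64.4] 2.2321794907951764
```

```bash
python3 - <<'E'
from h import *
np.set_printoptions(precision=1,suppress=True)
s=dict(eef_pos=[155,631,231])
for n in ("top","scene"):
    c=ctrl.calibration(n);K=np.array([[c["fx"],0,c["cx"]],[0,c["fy"],c["cy"]],[0,0,1]])
    print(n,cv2.projectPoints(np.array([[155.,631,231],[155,631,400],[495,148.7,200]]),c["rvec"],c["tvec"],K,None)[0].reshape(-1,2))
print("drawers z150",[onz(ray("top",p),150) for p in [(20,250),(127,250),(127,340)]])
X,_=tri([ray("top",(125,265)),ray("scene",(480,65))]);print(X)
E
```

```text
top [[ 61.6 375.2]
 [ 21.2 396.4]
 [258.2 237.7]]
scene [[483.8  40.8]
 [497.5 -17.4]
 [376.1 119.1]]
drawers z150 [array([464.7, 796. , 150. ]), array([463.4, 509.3, 150. ]), array([224., 502., 150.])]
[425.6 459.  276. ]
```
View pics/wrist0.png

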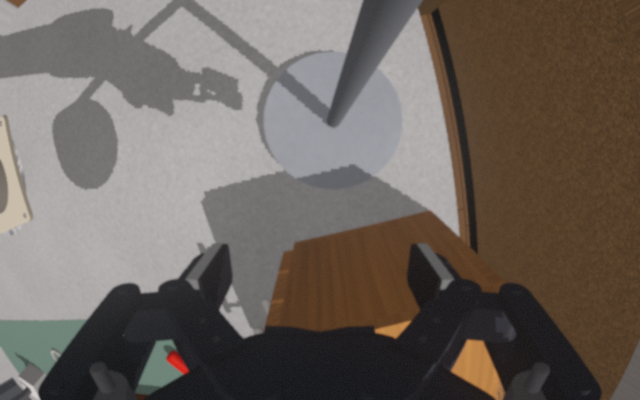

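The wrist view shows a lamp post at (330,120) on the robot side and the drawers below at (340,270), so I leave along -y, which is clear (image left).

The manual's scale: shifts go in units of 25 mm and turns go in units of 0.1 rad. Converting my numbers, -16 mm is -0.64, -44 mm is -1.76.

```bash
cat >> h.py <<'E'
def delta(p,M):
    "tool-axis shift and rotvec from the present pose to position p, rotation M"
    s=ctrl.read_state();t,C=pose(s)
    return np.round(C.T@(np.array(p)-t),1),np.round(R.from_matrix(C.T@M).as_rotvec(),3),round(s["clock"],2)
def down(yaw): return R.from_euler("xyz",[np.pi,0,yaw]).as_matrix()
E
python3 nudge.py '[[[-0.64,-1.76,0,0,0,0,85],[-0.64,-1.76,0,0,0,0,85],[-0.64,-1.76,0,0,0,0,85],[-0.64,-1.76,0,0,0,0,85],[-0.64,-1.76,0,0,0,0,85],[0,0,0,0,0,0,85]]]'
python3 - <<'E'
from h import *
print(delta([440,148,230],down(np.pi-.043)))
E
```

```text
clock: 0.75
eef_pos: [180.4, 390.6, 230.7]
tool_rot: [-3.134, 0.0, 2.896]
force: [0.6, 0.4, 0.8]
width: 84.9
gripper_force: 0.0
(array([-310.8, -172.1,    2.2]), array([-0.008, -0.   , -0.203]), 0.75)
```

Converted, -39 mm is -1.56, -38 mm is -1.52, -0.1 rad is -1.

```bash

python3 nudge.py '[[[-1.56,-0.86,0,0,0,0,85],[-1.56,-0.86,0,0,0,0,85],[-1.56,-0.86,0,0,0,0,85],[-1.56,-0.86,0,0,0,0,85],[-1.56,-0.86,0,0,0,0,85],[-1.56,-0.86,0,0,0,0,85],[-1.56,-0.86,0,0,0,0,85],[-1.52,-0.86,0.08,0,0,0,85],[0,0,0,0,0,-1,85],[0,0,0,0,0,-1,85],[0,0,0,0,0,0,85],[0,0,0,0,0,0,85]]]'
python3 - <<'E'
from h import *
s=ctrl.read_state();cv2.imwrite("pics/wrist1.png",ctrl.get_image("wrist"))
print(wproj(s,[495,148.7,70]),wproj(s,[681,139,68]),wproj(s,[585,189,50]))
import pickle;pickle.dump(s,open("s1.pkl","wb"))
E
```

```text
clock: 1.95
eef_pos: [441.3, 157.6, 229.2]
tool_rot: [3.141, -0.0, 3.099]
force: [-0.3, 0.7, 0.1]
width: 85.0
gripper_force: 0.0
[313.31421106 231.526548  ] [313.32852078 358.29711537] [350.10912411 291.57881154]
```

View pics/wrist1.png

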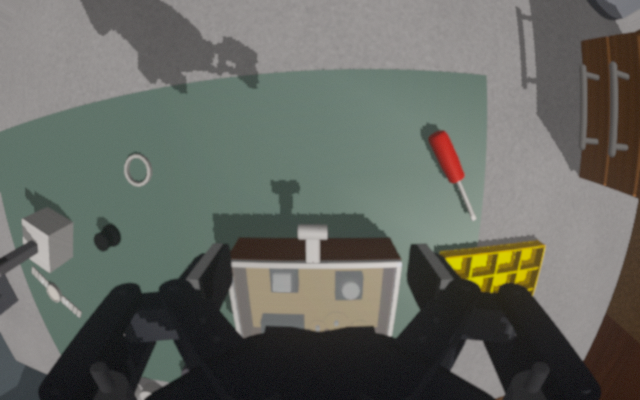

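The bar appears at (312,232), against the predicted (313,231.5), and the discs are where expected. Next I go above the handle and descend.

```bash

python3 - <<'E'
from h import *
print(delta([495,148.5,46],down(np.pi-.043)))
E
```

```text
(array([-54.2,  -6.9, 183.2]), array([ 0.   , -0.   ,  0.001]), 2.0)
```

```bash

python3 nudge.py '[[[-1.08,-0.14,1,0,0,0,85],[-1.08,-0.14,1,0,0,0,85],[0,0,1.6,0,0,0,85],[0,0,1.6,0,0,0,85],[0,0,1.2,0,0,0,85],[0,0,0.8,0,0,0,85],[0,0,0.12,0,0,0,60],[0,0,0,0,0,0,45]]]'
python3 - <<'E'
from h import *
s=ctrl.read_state();w=ctrl.get_image("wrist");t=ctrl.get_image("top")
a=cv2.resize(w[180:330,200:440],(480,300));b=cv2.resize(t[180:280,200:306],(318,300))
cv2.imwrite("pics/g1.png",np.hstack([a,b]));print(delta([495,148.5,46],down(np.pi-.043)))
E
```

```text
clock: 2.8
eef_pos: [494.7, 148.4, 46.1]
tool_rot: [-3.141, -0.001, 3.101]
force: [-0.1, -0.1, 0.2]
width: 58.5
gripper_force: 0.0
(array([ 0.7, -0.1,  1.4]), array([0.001, 0.002, 0.002]), 2.9)
```

View pics/g1.png

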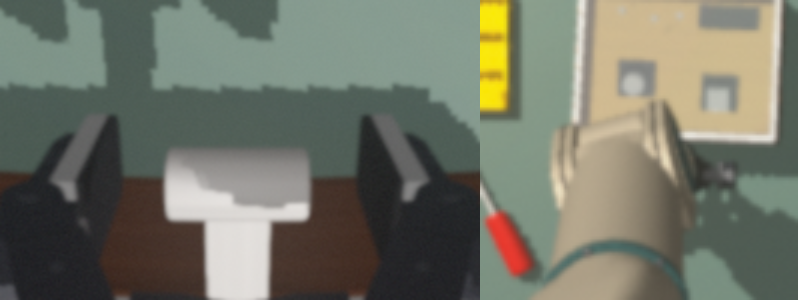

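The bar is centred between the pads, with its centre at wrist pixel (318,272). I check the depth and then close.

```bash

python3 - <<'E'
from h import *
s=ctrl.read_state();t,M=pose(s)
for z in (-30,-24,-19): print(z,wproj(s,t+M@[0,0,z]))
print(onz(wray(s,(318.5,272.5)),70))
E
python3 nudge.py '[[[0,0,0,0,0,0,30],[0,0,0,0,0,0,20],[0,0,0,0,0,0,10],[0,0,0,0,0,0,10],[0,0,0,0,0,0,10],[0,0,0,0,0,0,10]]]'
```

```text
-30 [319.97679592 277.71555046]
-24 [319.9477466  270.91012906]
-19 [319.92510208 265.62344083]
[497.21522221 147.8468926   70.        ]
clock: 3.5
eef_pos: [495.7, 148.0, 46.5]
tool_rot: [3.141, 0.002, 3.1]
force: [1.6, -3.2, 1.9]
width: 28.8
gripper_force: 59.0
```

```bash

python3 nudge.py '[[[-0.064,0,-0.972,0,0,0,10],[-0.188,0,-0.956,0,0,0,10],[-0.312,0,-0.92,0,0,0,10],[-0.432,0,-0.872,0,0,0,10],[-0.54,0,-0.808,0,0,0,10],[-0.644,0,-0.732,0,0,0,10],[0,0,0,0,0,0,10]]]'
python3 - <<'E'
from h import *
c,s=np.cos(-.043),np.sin(-.043)
for a in (.785,1.571): print(delta(np.array([495.7,148,46.5])+186*np.array([c*(1-np.cos(a)),s*(1-np.cos(a)),np.sin(a)]),down(np.pi-.043)))
E
```

```text
clock: 4.2
eef_pos: [548.9, 145.8, 178.7]
tool_rot: [3.141, -0.002, 3.1]
force: [-3.3, -0.9, 1.9]
width: 28.7
gripper_force: 61.4
(array([-1.1, -0.1,  0.7]), array([ 0.   , -0.002,  0.001]), 4.2)
(array([-132.6,   -0.3,  -54.1]), array([ 0.   , -0.002,  0.001]), 4.2)
```

Tracking well.

```bash

python3 nudge.py '[[[-0.744,0,-0.64,0,0,0,10],[-0.82,0,-0.54,0,0,0,10],[-0.88,0,-0.432,0,0,0,10],[-0.928,0,-0.312,0,0,0,10],[-0.96,0,-0.18,0,0,0,10],[-0.972,0,-0.06,0,0,0,10],[0,0,0,0,0,0,10],[0,0,0,0,0,0,10]]]'
python3 - <<'E'
from h import *
t,_=pose(ctrl.read_state());print(t,t[0]-681.5+.04*0, delta([681,140,233],down(np.pi-.043)))
w=ctrl.get_image("wrist");sc=ctrl.get_image("scene")
cv2.imwrite("pics/o1.png",np.hstack([cv2.resize(w[150:400,120:520],(480,300)),cv2.resize(sc[60:220,300:460],(300,300))]))
E
```

```text
clock: 5.0
eef_pos: [681.5, 140.5, 230.9]
tool_rot: [-3.142, -0.001, 3.101]
force: [0.4, -1.4, 2.5]
width: 28.4
gripper_force: 62.7
[681.51066693 140.50803235 230.8749473 ] 0.010666930168326871 (array([ 0.5, -0.5, -2.1]), array([-0.   , -0.001,  0.002]), 5.0)
```

View pics/o1.png

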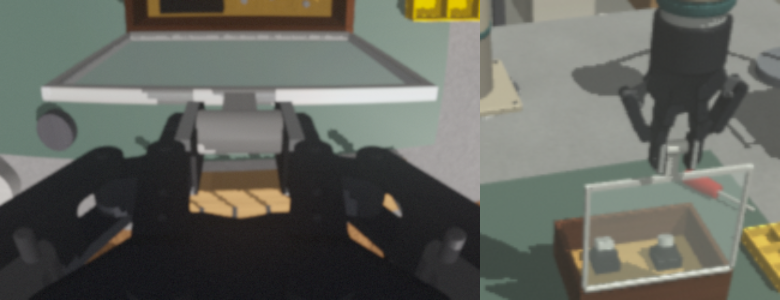

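The cover stands up: the wrist view has the hinge line at (318,179) and the bar at (320,258), and the scene view has the frame upright. I check the angle from the rays.

```bash

python3 - <<'E'
from h import *
s=ctrl.read_state()
print(onz(wray(s,(318,179)),68),onz(wray(s,(320,258)),254),onz(wray(s,(320,227)),218))
E
python3 nudge.py '[[[0,0,0,0,0,0,50],[0,0,0,0,0,0,85],[0,0,0,0,0,0,85],[0,0,0,0,0,0,85],[0,0,-0.8,0,0,0,85],[0,0,-1.4,0,0,0,85],[0,0,-1.4,0,0,0,85]]]'
python3 - <<'E'
from h import *
print(delta([517.5,-297,300],down(np.pi-.39)))
s=ctrl.read_state();w=ctrl.get_image("wrist");cv2.imwrite("pics/w2.png",w)
sc=ctrl.get_image("scene");cv2.imwrite("pics/sc2.png",sc)
hs=cv2.cvtColor(sc,cv2.COLOR_BGR2HSV)
print(wproj(s,[681,139,68]),wproj(s,[681,139,218]))
E
```

```text
[679.13737788 138.98617508  68.        ] [675.04980607 140.7911687  254.        ] [674.21408228 140.89772694 218.        ]
clock: 5.8
eef_pos: [681.4, 140.6, 322.4]
tool_rot: [-3.141, -0.001, 3.101]
force: [0.8, 0.7, 1.2]
width: 85.1
gripper_force: 0.0
(array([ 145.9, -443.9,   22.7]), array([-0.   , -0.001,  0.349]), 5.8)
[318.31010127 165.61512785] [317.7327899  195.14929566]
```

```bash

python3 nudge.py '[[[1.4,1,0,0,0,0,85],[1.4,1.2,0,0,0,0,85],[1.2,1.2,0,0,0,0,85],[0,0,0,0,0,0,85],[0,0,0,0,0,0,85]]]'
python3 - <<'E'
from h import *
import pickle
s=ctrl.read_state();cv2.imwrite("pics/wa.png",ctrl.get_image("wrist"));pickle.dump(s,open("sa.pkl","wb"))
E
python3 nudge.py '[[[0,-1.8,0,0,0,0,85],[0,-1.8,0,0,0,0,85],[0,-1.8,0,0,0,0,85],[0,-1,0,0,0,0,85],[0,0,0,0,0,0,85],[0,0,0,0,0,0,85]]]'
python3 - <<'E'
from h import *
import pickle
s=ctrl.read_state();cv2.imwrite("pics/wb.png",ctrl.get_image("wrist"));pickle.dump(s,open("sb.pkl","wb"))
o=[]
for n in "ab":
    S=pickle.load(open(f"s{n}.pkl","rb"));im=cv2.imread(f"pics/w{n}.png")
    p=wproj(S,[580,148,48]);x,y=(p-[60,45]).astype(int);print(n,S["eef_pos"],x,y,wproj(S,[585,189,50]))
    o.append(cv2.resize(im[y:y+90,x:x+120],(400,300),interpolation=cv2.INTER_CUBIC))
t=ctrl.get_image("top");cv2.imwrite("pics/top2.png",t);sc=cv2.imread("pics/sc2.png")
o2=[cv2.resize(t[165:246,216:324],(400,300),interpolation=cv2.INTER_CUBIC),cv2.resize(sc[150:231,333:441],(400,300),interpolation=cv2.INTER_CUBIC)]
cv2.imwrite("pics/c2.png",np.vstack([np.hstack(o),np.hstack(o2)]))
E
```

```text
clock: 6.4
eef_pos: [584.6, 230.7, 321.9]
tool_rot: [3.141, 0.0, 3.104]
force: [0.3, -0.5, -0.3]
width: 84.7
gripper_force: 0.0
clock: 7.05
eef_pos: [579.5, 67.8, 321.7]
tool_rot: [-3.142, 0.0, 3.097]
force: [-0.3, 1.3, -0.9]
width: 85.3
gripper_force: 0.0
a [584.64678624 230.65269054 321.90293863] 199 117 [288.93957871 164.9708497 ]
b [579.45300095  67.82402649 321.73720786] 317 116 [406.46532883 164.43345453]
```

View pics/c2.png

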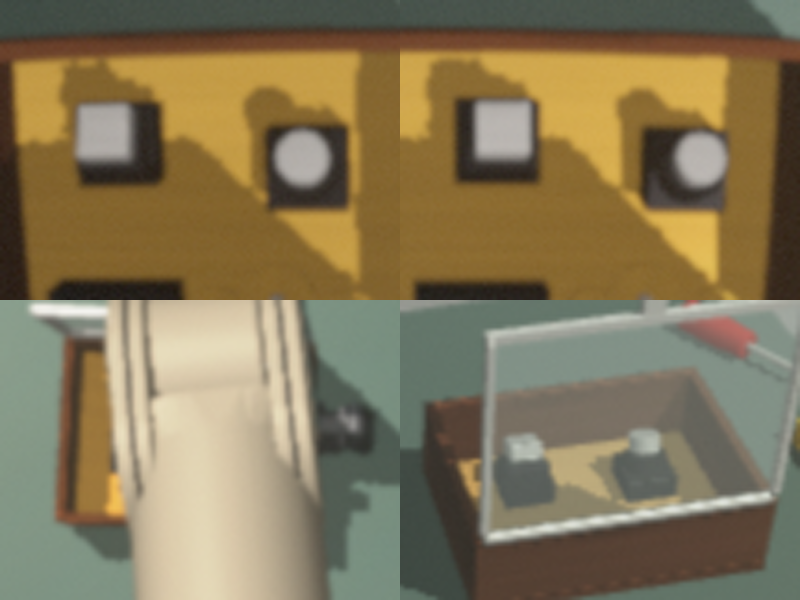

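The wrist pair clearly shows the square face at about (103,132) and (503,132), and the round disc at about (302,158) and (700,158), in crop pixels. I segment and triangulate them.

```bash

python3 - <<'E'
from h import *
import pickle
np.set_printoptions(precision=1,suppress=True)
P={}
for n,x0,y0 in (("a",199,117),("b",317,116)):
    S=pickle.load(open(f"s{n}.pkl","rb"));im=cv2.imread(f"pics/w{n}.png")[y0:y0+90,x0:x0+120].astype(int)
    m=((im.max(2)-im.min(2)<25)&(im.min(2)>110)).astype(np.uint8)
    k,_,st,ce=cv2.connectedComponentsWithStats(m)
    for i in sorted(range(1,k),key=lambda i:ce[i][0]):
        if 100<st[i][4]<600:
            print(n,st[i],ce[i]);P.setdefault("round" if ce[i][0]>60 else "square",[]).append(wray(S,ce[i]+[x0,y0]))
for q in P: print(q,len(P[q]),*tri(P[q]))
# with scene view as a third check
k=108/400
for q,c in(("round",(644,436)),("square",(523,440))):
    print(q,*tri(P[q]+[ray("scene",((c[0]-400)*k+333,(c[1]-300)*k+150))]))
s=ctrl.read_state();print(delta([517.5,-297,300],down(np.pi-.39)))
E
```

```text
a [ 23  31  16  17 266] [30.6 39.1]
a [ 83  39  16  17 213] [90.3 46.9]
b [ 22  30  18  18 287] [30.5 38.5]
b [ 83  40  15  16 201] [90.  47.3]
square 2 [568.3 106.3  50.2] 0.29125751715294085
round 2 [583.5 189.7  50.3] 0.07805711264825997
round [584.1 190.   47. ] 0.6367320241670745
square [568.7 106.4  48.6] 0.7403428116122267
(array([  46.8, -369.6,   21.4]), array([ 0. , -0. ,  0.3]), 7.15)
```

```bash

python3 nudge.py '[[[0,-1.64,0,0,0,0,85],[0,-1.64,0,0,0,0,85],[0,-1.64,0,0,0,0,85],[0,-1.64,0,0,0,0,85],[0.24,-1.64,0,0,0,0,85],[0.4,-1.64,0,0,0,0,85],[0.4,-1.64,0,0,0,0,85],[0.4,-1.64,0,0,0,0,85],[0.4,-1.64,0,0,0,0,85],[0,0,0,0,0,1.5,85],[0,0,0,0,0,1.5,85],[0,0,0,0,0,0,85]]]'
python3 - <<'E'
from h import *
import pickle
s=ctrl.read_state();w=ctrl.get_image("wrist");cv2.imwrite("pics/wc.png",w);pickle.dump(s,open("sc.pkl","wb"))
p=wproj(s,[517.5,-297,110]);x,y=(p-[60,45]).astype(int);x=max(x,0);y=max(y,0);print(x,y,p,wproj(s,[517.5,-297,154]))
cv2.imwrite("pics/p1.png",cv2.resize(w[y:y+90,x:x+120],(800,600),interpolation=cv2.INTER_CUBIC))
print(delta([517.5,-297,300],down(np.pi-.39)))
E
```

```text
clock: 8.35
eef_pos: [518.7, -296.3, 321.5]
tool_rot: [3.141, -0.0, 2.802]
force: [-0.7, 0.1, -0.5]
width: 85.0
gripper_force: 0.0
258 125 [318.46965011 170.91715253] [318.36857485 178.67092297]
(array([ 0.8, -1.3, 21.5]), array([ 0.   , -0.   ,  0.054]), 8.4)
```

View pics/p1.png

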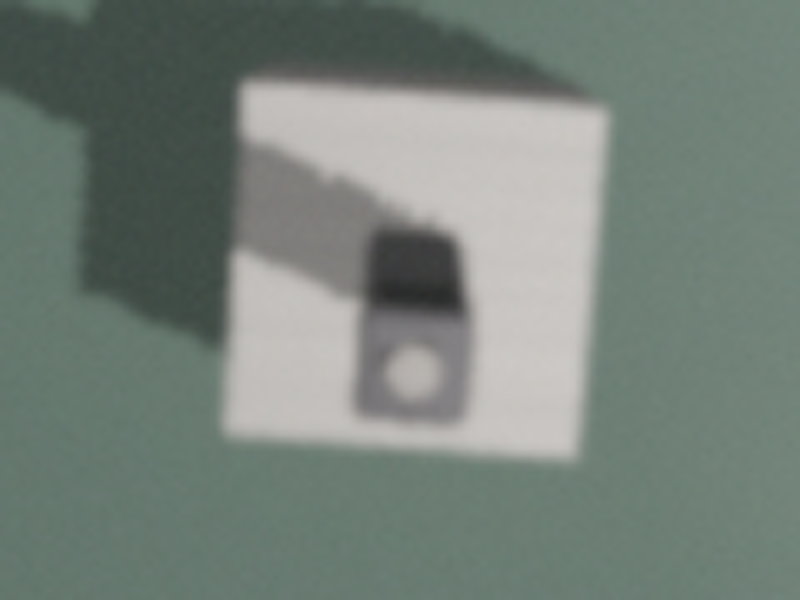

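The pen's top centre is at (320,180), and its sides are parallel to the stand's, turned about 0.06 rad from the tool. That confirms the yaw of -0.39.

```bash

python3 - <<'E'
from h import *
import pickle
S=pickle.load(open("sc.pkl","rb"));print(onz(wray(S,(319.95,180.05)),155))
X=tri([wray(S,(319.95,180.05)),ray("scene",(197,166.6)),ray("top",(423,229))]);print(X)
p=np.mean([onz(wray(S,(a/6.667+258,b/6.667+125)),65) for a,b in((242,80),(608,105),(578,460),(225,437))],0);print("stand",p)
q=onz(wray(S,(319.95,180.05)),155)
print(delta([(p[0]+q[0])/2,(p[1]+q[1])/2,88],down(np.pi-.388)))
E
```

```text
[ 519.20711514 -295.88094926  155.        ]
(array([ 518.34336377, -296.08979744,  155.02846545]), np.float64(2.2677653578545933))
stand [ 519.61132807 -295.74438917   65.        ]
(array([ -0.6,   0.4, 233.5]), array([ 0.   , -0.   ,  0.052]), 8.4)
```

```bash

python3 nudge.py '[[[-0.024,0.016,1.6,0,0,0.52,85],[0,0,1.6,0,0,0,85],[0,0,1.6,0,0,0,85],[0,0,1.6,0,0,0,85],[0,0,1.4,0,0,0,85],[0,0,1,0,0,0,70],[0,0,0.52,0,0,0,50],[0,0,0,0,0,0,30],[0,0,0,0,0,0,10],[0,0,0,0,0,0,10],[0,0,0,0,0,0,10]]]'
python3 nudge.py '[[[0,0,0,0,0,0,5],[0,0,0,0,0,0,5],[0,0,0,0,0,0,5]]]'
```

```text
clock: 9.5
eef_pos: [519.6, -297.5, 90.4]
tool_rot: [-3.141, 0.003, 2.749]
force: [-0.1, 0.3, 2.9]
width: 17.2
gripper_force: 58.7
clock: 9.8
eef_pos: [519.6, -297.5, 90.4]
tool_rot: [-3.141, 0.003, 2.749]
force: [-0.3, 1.0, 6.1]
width: 17.1
gripper_force: 59.1
```

```bash

python3 nudge.py '[[[0,0,-0.2,0,0,0,5],[0,0,-0.6,0,0,0,5],[0,0,-1,0,0,0,5],[0,0,-1.4,0,0,0,5],[0,0,-1.6,0,0,0,5],[0,0,-1.2,0,0,0,5],[0,0,-0.8,0,0,0,5],[0,0,0,0,0,0,5],[0,0,0,0,0,0,5]]]'
python3 - <<'E'
from h import *
import pickle
s=ctrl.read_state();t,M=pose(s);print(t,s["width"],s["force"])
w=ctrl.get_image("wrist");sc=ctrl.get_image("scene");tp=ctrl.get_image("top");pickle.dump((s,w,sc,tp),open("held.pkl","wb"))
for n in("scene","top"):
    c=ctrl.calibration(n);K=np.array([[c["fx"],0,c["cx"]],[0,c["fy"],c["cy"]],[0,0,1]])
    print(n,cv2.projectPoints(np.array([t+M@[0,0,-5.],t+M@[0,0,25],t+M@[0,0,85]]),c["rvec"],c["tvec"],K,None)[0].reshape(-1,2))
print(wproj(s,t+M@[0,0,85.]),wproj(s,t+M@[0,0,25.]))
f=lambda im,x,y,W,H:cv2.resize(im[y:y+H,x:x+W],(400,400),interpolation=cv2.INTER_CUBIC)
cv2.imwrite("pics/h1.png",np.hstack([f(sc,165,110,80,80),f(w,260,180,120,120)]))
E
```

```text
clock: 10.7
eef_pos: [518.2, -296.7, 258.7]
tool_rot: [3.141, -0.0, 2.749]
force: [-0.7, -0.2, -0.2]
width: 17.1
gripper_force: 58.9
[ 518.19041988 -296.70555488  258.74716354] 17.14573684293359 [-0.65196406 -0.22778569 -0.15710576]
scene [[184.49535218 125.17980786]
 [187.82458491 137.23655922]
 [194.06092662 159.821349  ]]
top [[431.86878219 227.54530183]
 [429.10701613 227.89036968]
 [423.95521853 228.53405914]]
[319.38546078 201.79934279] [319.4145503  230.30694033]
```

View pics/h1.png

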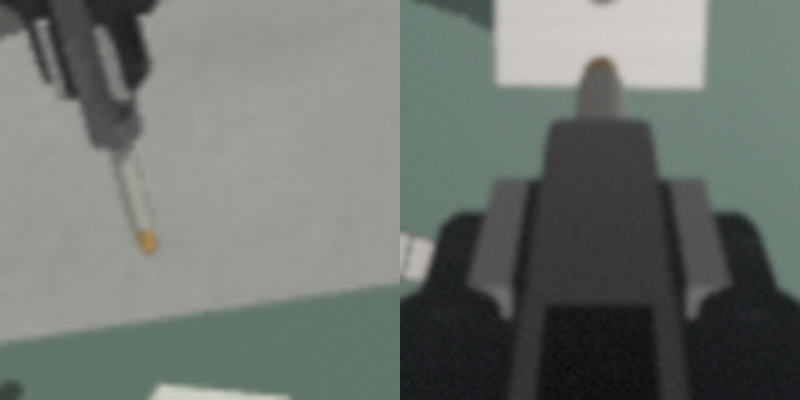

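The pen is held straight between the pads. Its tip is at scene (194.8,159.8) and wrist (320,199). Next I find the tip in tool axes.

```bash

python3 - <<'E'
from h import *
import pickle
np.set_printoptions(precision=2,suppress=True)
s,w,sc,tp=pickle.load(open("held.pkl","rb"));t,M=pose(s)
hs=cv2.cvtColor(sc,cv2.COLOR_BGR2HSV)[110:190,165:245];m=(hs[...,1]>90)&(hs[...,0]<30)&(hs[...,2]>90)
y,x=np.nonzero(m);print(len(x),x.mean()+165,y.mean()+110,x.min()+165,x.max()+165,y.min()+110,y.max()+110)
hw=cv2.cvtColor(w,cv2.COLOR_BGR2HSV)[180:220,300:340];m=(hw[...,1]>90)&(hw[...,0]<30);y,x=np.nonzero(m);print("wrist gold",len(x),x.min()+300,x.max()+300,y.min()+180,y.max()+180)
for g in((320,198.6),(320,199.5)):
    X,e=tri([wray(s,g),ray("scene",(194.8,159.8))]);print(X,e,M.T@(X-t))
# predicted top silhouette of a 8mm tip at 85 along z, and pen upper features, for lean
for L in (79,85): print(L,[wproj(s,t+M@[a,0,L]) for a in(4.,0,-4)])
for L in (25,): print(L,[wproj(s,t+M@[a,b,L]) for a in(9.,) for b in (-9,9)])
E
```

```text
9 194.11111111111111 157.66666666666666 193 195 156 159Traceback (most recent call last):
  File "<stdin>", line 7, in <module>
    return umr_minimum(a, axis, None, out, keepdims, initial, where)
ValueError: zero-size array to reduction operation minimum which has no identity
```

```bash

python3 - <<'E'
from h import *
import pickle
np.set_printoptions(precision=2,suppress=True)
s,w,sc,tp=pickle.load(open("held.pkl","rb"));t,M=pose(s)
for g in((320,198.6),(320,200)):
    X,e=tri([wray(s,g),ray("scene",(194.6,159.8))]);print(X,e,M.T@(X-t))
for L in (79,85): print(L,[wproj(s,t+M@[a,0,L]) for a in(4.,0,-4)])
for L in (25,): print(L,[wproj(s,t+M@[a,b,L]) for a in(9.,) for b in (-9,9)])
# final pose
n=R.from_euler("xyz",[0,0,-.043]).apply([-np.sin(.35),0,np.cos(.35)])
F=R.from_euler("z",-.043)*R.from_euler("y",-.35)*R.from_euler("xyz",[np.pi,0,np.pi]);F=F.as_matrix();print("tool z",F[:,2],-n)
print("rot",delta([0,0,0],F))
tip=np.array([0,0,85.3]);f=np.array([583.5,189.7,50.3])
for h in (60,): print("tcp",f+n*h-F@tip)
E
```

```text
[ 516.35 -295.59  172.42] 0.18426191185742763 [ 2.1   0.31 86.33]
[ 517.22 -295.71  172.99] 0.06344832277032404 [ 1.26  0.53 85.76]
79 [array([319.39, 198.9 ]), array([319.39, 204.02]), array([319.39, 209.09])]
85 [array([319.38, 196.79]), array([319.39, 201.8 ]), array([319.39, 206.76])]
25 [array([303.82, 215.78]), array([335.  , 215.77])]
tool z [ 0.34 -0.01 -0.94] [ 0.34 -0.01 -0.94]
rot (array([590.9,  75.6, 259.2]), array([-0.06, -0.35, -0.35]), 10.85)
tcp [533.72 191.84 186.79]
```

```bash

python3 nudge.py '[[[0,0,0,0,0,-1.16,5],[0,0,0,0,0,-1.16,5],[0,0,0,0,0,-1.16,5],[0.02,1.76,0,0,0,0,5],[0.02,1.76,0,0,0,0,5],[0.02,1.76,0,0,0,0,5],[0.02,1.76,0,0,0,0,5],[0.02,1.76,0,0,0,0,5],[0.02,1.76,0,0,0,0,5],[0.02,1.76,0,0,0,0,5],[0.02,1.76,0,0,0,0,5]]]'
python3 nudge.py '[[[0.02,1.76,0,0,0,0,5],[0.02,1.76,0,0,0,0,5],[0.02,1.76,0,0,0,0,5],[0,0,0,0,-1.2,0,5],[0,0,0,0,-1.2,0,5],[0,0,0,0,-1.1,0,5],[0,0,0,0,0,0,5],[0,0,0,0,0,0,5]]]'
cat >> h.py <<'E'
N=R.from_euler("z",-.043).apply([-np.sin(.35),0,np.cos(.35)])
F=(R.from_euler("z",-.043)*R.from_euler("y",-.35)*R.from_euler("xyz",[np.pi,0,np.pi])).as_matrix()
def todo(f,h,tip=(0.4,0.3,85.5)): return delta(np.array(f)+N*h-F@np.array(tip),F)
E
python3 - <<'E'
from h import *
print(todo([583.5,189.7,50.3],30))
E
```

```text
clock: 11.95
eef_pos: [529.5, 56.5, 257.8]
tool_rot: [-3.141, -0.002, 3.097]
force: [0.2, -1.0, -0.4]
width: 17.3
gripper_force: 59.1
clock: 12.75
eef_pos: [534.4, 187.2, 258.5]
tool_rot: [-3.141, 0.348, 3.098]
force: [0.9, 0.1, -0.8]
width: 17.3
gripper_force: 59.0
(array([24.7,  4.4, 96.9]), array([-0.001, -0.002, -0.   ]), 12.75)
```

```bash

python3 nudge.py '[[[0.5,0.088,0.6,0,0,0,5],[0.488,0.088,0.8,0,0,0,5],[0,0,1.2,0,0,0,5],[0,0,0.8,0,0,0,5],[0,0,0.48,0,0,0,5],[0,0,0,0,0,0,5],[0,0,0,0,0,0,5]]]'
python3 - <<'E'
from h import *
import pickle
print(todo([583.5,189.7,50.3],30))
s=ctrl.read_state();t,M=pose(s);w=ctrl.get_image("wrist");sc=ctrl.get_image("scene");pickle.dump((s,w,sc),open("hov.pkl","wb"))
T=t+M@[0.4,.3,85.5];print(T,wproj(s,T),wproj(s,[583.5,189.7,50.3]),s["force"])
c=ctrl.calibration("scene");K=np.array([[c["fx"],0,c["cx"]],[0,c["fy"],c["cy"]],[0,0,1]])
print(cv2.projectPoints(np.array([T,[583.5,189.7,50.3]]),c["rvec"],c["tvec"],K,None)[0].reshape(-1,2))
f=lambda im,x,y,W,H:cv2.resize(im[y:y+H,x:x+W],(400,400),interpolation=cv2.INTER_CUBIC)
cv2.imwrite("pics/hv.png",np.hstack([f(sc,345,130,80,80),f(w,270,150,100,100)]))
E
```

```text
clock: 13.45
eef_pos: [545.4, 189.4, 161.5]
tool_rot: [-3.14, 0.349, 3.094]
force: [-0.5, -0.7, -0.1]
width: 17.3
gripper_force: 59.4
(array([2. , 1.6, 2. ]), array([-0.003, -0.001, -0.004]), 13.45)
[574.21684811 188.25833569  81.00845101] [320.061697   200.63704571] [322.17734163 188.46317017] [-0.4591501  -0.6759231  -0.09804586]
[[398.14659501 173.8641908 ]
 [398.79751703 185.495528  ]]
```

View pics/hv.png

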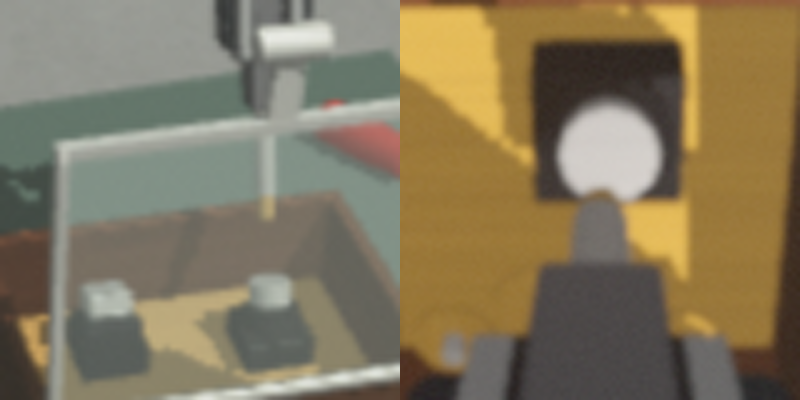

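The disc centre at wrist (322.5,187.5) and scene (399,186), and the tip at scene (398.4,173.4), all match the predictions within 1 px. I approach and feel for contact.

```bash

python3 nudge.py '[[[0.08,0.064,0.4,-0.03,-0.01,-0.04,5],[0,0,0.4,0,0,0,5],[0,0,0.2,0,0,0,5],[0,0,0,0,0,0,5],[0,0,0,0,0,0,5]]]'
python3 - <<'E'
from h import *
s=ctrl.read_state();print(todo([583.5,189.7,50.3],0),s["force"]@N)
E
```

```text
clock: 14.05
eef_pos: [550.8, 191.6, 137.9]
tool_rot: [3.142, 0.351, 3.101]
force: [0.4, -1.1, -0.6]
width: 17.3
gripper_force: 59.4
(array([-1.1, -0.8,  8. ]), array([0.001, 0.001, 0.002]), 14.05) -0.7038163060086141
```

```bash
cat > st.py <<'E'
from h import *
s=ctrl.read_state();print(todo([583.5,189.7,50.3],0),round(s["force"]@N,2))
E
python3 nudge.py '[[[0,0,0.12,0,0,0,5],[0,0,0,0,0,0,5]]]'|sed -n 4p;python3 st.py
python3 nudge.py '[[[0,0,0.08,0,0,0,5],[0,0,0,0,0,0,5]]]'|sed -n 4p;python3 st.py
python3 nudge.py '[[[0,0,0.04,0,0,0,5],[0,0,0,0,0,0,5]]]'|sed -n 4p;python3 st.py
python3 nudge.py '[[[0,0,0,0,0,0,5]]]'|sed -n 4p;python3 st.py
```

```text
force: [0.3, -0.3, -0.4]
(array([-1.3, -1. ,  5. ]), array([0.001, 0.001, 0.003]), 14.25) -0.5
force: [0.5, 0.2, -0.9]
(array([-1.6, -0.9,  2.6]), array([0.001, 0.   , 0.003]), 14.45) -0.98
force: [0.4, -0.4, -0.2]
(array([-1.7, -0.7,  1.5]), array([ 0.001, -0.   ,  0.003]), 14.65) -0.37
force: [-0.4, 0.3, -1.0]
(array([-1.7, -0.7,  1.5]), array([ 0.001, -0.   ,  0.003]), 14.75) -0.76
```

The manual's scale: shifts go in units of 25 mm and turns go in units of 0.1 rad. Converting my numbers, -1.5 mm is -0.06, -0.7 mm is -0.028.

```bash

python3 nudge.py '[[[-0.06,-0.028,0,0,0,0,5],[0,0,0,0,0,0,5],[0,0,0,0,0,0,5]]]'|sed -n 4p;python3 st.py
for k in 1; do python3 nudge.py '[[[0,0,0.04,0,0,0,5],[0,0,0,0,0,0,5],[0,0,0,0,0,0,5]]]'|sed -n 4p;python3 st.py;done
python3 nudge.py '[[[0,0,0.04,0,0,0,5],[0,0,0,0,0,0,5],[0,0,0,0,0,0,5]]]'|sed -n 4p;python3 st.py
python3 nudge.py '[[[0,0,0.04,0,0,0,5],[0,0,0,0,0,0,5],[0,0,0,0,0,0,5]]]'|sed -n 4p;python3 st.py
python3 nudge.py '[[[0,0,0.04,0,0,0,5],[0,0,0,0,0,0,5],[0,0,0,0,0,0,5]]]'|sed -n 4p;python3 st.py
```

```text
force: [0.0, 0.4, -0.6]
(array([-0.1,  0. ,  1.5]), array([ 0.001, -0.   ,  0.002]), 15.05) -0.6
force: [-0.2, 0.5, -1.2]
(array([-0.2, -0. ,  0.5]), array([ 0.001, -0.   ,  0.003]), 15.35) -1.03
force: [-0.6, 0.2, -0.8]
(array([-0.2, -0.1, -0.5]), array([ 0.001, -0.   ,  0.003]), 15.65) -0.5
force: [-0.9, -0.1, 0.7]
(array([-0.1, -0.1, -1.5]), array([ 0.001, -0.   ,  0.003]), 15.95) 0.98
force: [-1.5, 0.6, 1.0]
(array([-0.2, -0.1, -2.5]), array([ 0.001, -0.   ,  0.003]), 16.25) 1.5
```

```bash

python3 nudge.py '[[[0,0,0.06,0,0,0,5],[0,0,0,0,0,0,5],[0,0,0,0,0,0,5]]]'|sed -n 4p;python3 st.py
cat > av.py <<'E'
from h import *
import sys
z=[];f=[]
for i in range(int(sys.argv[1])):
    ctrl.get_image("top");s=ctrl.read_state();f.append(s["force"])
f=np.array(f);print("mean F.N",(f@N).mean(),(f@N).std()/np.sqrt(len(f)),f.mean(0))
E
python3 av.py 20; python3 st.py
```

```text
force: [-1.3, 0.2, 1.2]
(array([-0.1, -0.1, -4. ]), array([ 0.001, -0.   ,  0.003]), 16.55) 1.6
mean F.N 1.326827521359586 0.10180215976007018 [-0.7971152   0.14635563  1.11946389]
(array([-0.2, -0.1, -4. ]), array([ 0.001, -0.   ,  0.003]), 17.55) 1.18
```

```bash

python3 nudge.py '[[[0,0,0.048,0,0,0,5],[0,0,0,0,0,0,5],[0,0,0,0,0,0,5],[0,0,0,0,0,0,5]]]';python3 st.py
python3 av.py 25; python3 st.py
```

```text
clock: 17.95
eef_pos: [556.2, 190.7, 125.8]
tool_rot: [-3.142, 0.35, 3.101]
force: [-1.2, -0.1, 2.2]
width: 16.9
gripper_force: 59.6
(array([-0.2, -0.1, -5.2]), array([ 0.001, -0.   ,  0.003]), 17.95) 2.5
mean F.N 1.8672407410411502 0.08648806897568462 [-1.01161407  0.17938257  1.61601141]
(array([-0.1, -0.1, -5.2]), array([ 0.001, -0.   ,  0.003]), 19.2) 1.93
```

```bash
python3 -c "
from cell import ctrl
print(ctrl.finish_job())"
```

```text
the job is handed in; nothing more can be done
None
```

The job is handed in: the cover is upright and released, and the tester is held square on the round contact, pressed in about 5 mm (about 2.6 N by the wrist force); I viewed 11 pictures, one over the limit of 10.

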